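Wedge up a levelling plate and hold it

ROBOT

A 6-joint arm with a two-finger parallel gripper is mounted at the origin on a cart in front of the work surface, level with it; the furniture and walls round the work are solid. World frame = base frame: x ahead of the robot, y to its left, z up, the work surface at z = 0. Lengths are in mm, angles in degrees, forces in N, time in s.
With the tool pointing down it reaches from about 325 to 925 mm from the base axis. Payload 3.1 kg.
Tool frame: the origin (TCP) lies at the very end of the fingers, on their centre line; the grasp point (between the pads) lies grasp_offset behind it (grasp_offset is the distance from the TCP to the grasp point, in mm); z points along the fingers, y is the line along which they close (so a half turn about z gives the same grasp; the last joint's range is limited). The gripper opens to 85 mm and grips with 20 to 120 N. Pads are 22 mm wide; open, the fingers measure 114 mm over their backs; the gripper's body (76 mm by 85 mm) begins 54 mm behind the grasp point. The pads swing forward as they close: fully open they stand 13 mm farther back than shut.
Start: joints at [67.769, 12.427, 92.441, -0, 75.132, -6.429], TCP at [170.179, 601.397, 231.3] pointing down, gripper open.
Joint ranges: [-157.48, 157.48], [-44.54, 120.13], [17.64, 146.25], [-64.5, 244.5], [7.68, 150.69], [-147.95, 147.95]. Speed limits (degrees/s): [159.86, 159.86, 180, 180, 180, 180].

INTERFACE

Orientations are given as [roll, pitch, yaw] about the fixed x, y, z axes, in that order (R = Rz(yaw) Ry(pitch) Rx(roll)).
In Python, from station import * gives the robot as it stands. Calls block until the motion is done:
- goto(position, orientation): joint-space move of the TCP to a pose.
- move_l(position, attitude=None, speed=150): straight line of the TCP; attitude=None keeps the orientation; speed is the mean speed in mm/s.
- move_j(angles): joint-space move.
- grip(opening, squeeze=None): finger opening in mm; squeeze is the grip in N (None keeps the last); returns when the fingers have stopped.
- wait(seconds).
- solve_ik(position, orientation): joint angles nearest the present ones, or None.
- get_obs(): the state.
- get_image(name): name is "scene" or "top" or "wrist"; returns the picture (420x560x3 uint8, red, green, blue); there is no depth.
- get_calibration(name): a dict with "fx", "fy", "cx", "cy" (pixels), "R" (3x3) and "t" (3): a world point X has camera coordinates R X + t; the wrist camera has in their place "mount" (4x4, takes a point from camera to tool coordinates, whose origin is the TCP and whose axes are the flange's). Camera axes: x right, y down, z forward; pixel columns grow to the right and rows downward; lengths in mm; the calibration is good to about 2 mm. A picture is of the moment at which its call begins: read the wrist's pose just before it. get_calibration takes no time and is no camera call.
A pose or a line that the arm cannot do raises Unreachable and nothing moves.
- sign_off(): hands the job in; it is judged then, once.
Trained networks look in the newest picture that a camera, given by its name, has taken for a name from the list of things; names that differ only in an ending like _2 or _b are one class to them, and where a whole thing is asked for, a point or a joint stands for the part that bears it (a point fixed in the world has none). Each returns a list of dicts, best first, with "score" (0 to 1); they miss things now and then, are a little off and sometimes report something else, mostly with a low value. They report only what shows in the picture. A call takes as long as a camera call.
- spot_in(name, camera): "extent" ([centre column, centre row, width, height] in pixels, round what is visible of it).
- regions_of(name, camera): "region" (420x560 bool, what is visible of it) and "extent" ([centre column, centre row, width, height] in pixels, round what is visible of it).
The state is a dict: "t": time; "joint_pos": joint angles; "qvel": joint speeds; "effort": joint torques, N m; "tcp_pos": TCP position; "ee_rot": TCP orientation; "wrist_force": force on the tool from outside, world axes, zero at the start; "moment": the same for the moment, N m; "grip_width": finger opening in mm; "grip_force": force on a finger pad.
Only numpy, scipy, OpenCV 4.12 (cv2) and the standard library are available. Lean on these libraries where they do the work, as an engineer would, in place of code of your own. Each camera call takes 0.05 s, during which the arm holds its last target. There are 200 camera calls.

TASK

The small bottle is standing in the guide slot of the levelling stand: move it out of the way and leave it standing upright on the bench. Then pick up the wedge by its grip block, lay it flat in the slot with its thin end toward the plate, and push it under the plate's front edge until the edge lifts off its rest pads by about 4 mm. Finish holding the wedge there in the gripper, and do not touch the plate with the gripper, knock the dish off it, or disturb the beaker and the timer.

Things in the scene. Friction and masses are not known exactly. Their poses are not given: they have to be found in the camera images.
- level_stand: Low stand fixed to the bench: flat slab, 180 mm wide, top 10 mm above the bench. Origin on the bench below the middle of the plate's front edge; x along the slot toward the plate, y left, z up. Slab x = -140 to 180 mm; plate over x = 0 to 168. Guide slot on y = 0 between two rails, 6 mm high on the slab, 50 mm apart, x = -130 to -4 mm.
- top_plate (a joint): Plate hinge, rad: 0 lying on the rest pads, grows as the front edge lifts (0.006 = 1 mm there; hinge 168 mm behind the edge). Aluminium plate 180 mm wide, 10 mm thick, about 0.7 kg, falls back by its weight. At rest its underside is 12 mm above the slab, its top 32 mm above the bench. Pads under the two front corners; the middle 130 mm of the gap is open.
- lip (a point): Middle of the plate's lower front edge, which the wedge lifts; 22 mm above the bench at rest, straight above the stand's origin. Axes as the stand's, turning with the plate.
- wedge_grip (a point): Middle of the white wedge's grip block, 36 mm above the wedge's underside: grasp here. The block is 24 mm across (y), 26 mm long (x), its top 58 mm above the underside. x points to the thin end, z up. It starts lying flat on the bench.
- wedge_tip (a point): Middle of the wedge's thin end, on its underside; axes as the wedge's.
- wedge: The wedge, 30 mm wide, about 0.1 kg; origin on its underside below the grip block, axes as the grip's. The ramp starts 14 mm ahead (x) of the origin, 22 mm thick, and falls evenly 1 in 5 over 100 mm to the thin end, 2 mm thick, 114 mm ahead of the origin.
- bottle_mid (a point): Centre of the small round screw-cap bottle, 37.5 mm above its underside; 75 mm tall, body 40 mm across up to 60 mm height, cap 26 mm across; about 0.06 kg. z is its own upright axis. It starts standing on the slab in the guide slot.
- bottle: The same bottle; origin at the centre of its underside.
- dish: Shallow round dish, 58 mm across, 15 mm high, lying loose on the plate; origin at the centre of its underside.
- bench_timer: Bench timer, flat box 62 x 66 x 21 mm lying on the bench; a bystander. Origin at the centre of its underside.
- glass_beaker: Small glass beaker, 51 mm across, 64 mm tall, standing on the bench; a bystander. Origin at the centre of its underside.

How it is judged (in metres and radians):
On the way, in this order (a step that is already met when the one before it is completed fails the run):
1. the bottle stands upright on the bench, off the stand, and is let go (height (world z) of bottle_mid between 0.033 and 0.0425 m and angle between bottle_mid's own z axis and vertical below 0.25 rad and contact force between the fingers and bottle below 0.1 N and linear speed of bottle below 0.03 m/s), for 0.2 s.
2. the wedge lies in the slot with its thin end under the plate, the plate not yet lifted (x of wedge_tip in the frame of level_stand above 0.005 m and y of wedge_tip in the frame of level_stand between -0.022 and 0.022 m and z of wedge_tip in the frame of level_stand below 0.016 m and value of joint top_plate below 0.006 rad), for 0.05 s.
At the end, for the whole second after the job is handed in: The wedge, still gripped (over 2 N), lies flat in the slot, its thin end 30 mm or more past the edge, and alone holds the plate still with its front edge 1.5 to 7 mm up (0.009 to 0.042 rad); the gripper does not touch the plate; the bottle stands upright on the bench, let go (all of step 1 and x of wedge_tip in the frame of level_stand above 0.005 m and y of wedge_tip in the frame of level_stand between -0.022 and 0.022 m and z of wedge_tip in the frame of level_stand between 0.005 and 0.016 m and value of joint top_plate between 0.009 and 0.042 rad and x of wedge_tip in the frame of level_stand above 0.03 m and angle between wedge_grip's own z axis and vertical below 0.08 rad and contact force between the fingers and wedge above 2 N and contact force between wedge and top_plate above 0.5 N and contact force between each of the arm, the fingers and top_plate below 0.3 N and contact force between bottle and top_plate below 0.1 N and velocity of joint top_plate between -0.03 and 0.03 rad/s); the arm keeps its last pose, push and grip.
It fails at once if the gripper presses on the plate (contact force between any of the fingers, the arm and top_plate above 2 N).
It fails at once if the timer is moved more than 30 mm (distance of bench_timer from where it was at the start of the episode above 0.03 m).
It fails at once if the beaker is moved more than 30 mm or knocked over (distance of glass_beaker from where it was at the start of the episode above 0.03 m or angle between glass_beaker's own z axis and vertical above 0.5 rad).
It fails at once if the dish comes off the plate (height (world z) of dish below 0.025 m).
It also fails if it takes over 64 s, if anything falls off the work surface, if the arm or the gripper's body presses on something with over 40 N, if the wrist force passes 120 N, or if a joint passes its speed limit or range.

## Working session

There is one attempt and no reset: what is moved stays moved. The work goes in short steps, each a Python script; the robot and the scene stay as the last script left them, time stands still between calls to the robot, and variables do not carry over. Pictures are saved under pics/ and viewed, at most 10 in all, crops included, and the job is handed in when it is done.

```bash
ls; mkdir -p pics
cat > h.py <<'E'
from station import *
import numpy as np, cv2
def ray(cam,uv):
    c=get_calibration(cam); R=np.array(c["R"]);t=np.array(c["t"])
    d=R.T@np.array([(uv[0]-c["cx"])/c["fx"],(uv[1]-c["cy"])/c["fy"],1]); return -R.T@t,d
def onz(cam,uv,z):
    o,d=ray(cam,uv); return o+d*(z-o[2])/d[2]
def proj(cam,X):
    c=get_calibration(cam); p=np.array(c["R"])@np.array(X)+np.array(c["t"])
    return np.array([c["fx"]*p[0]/p[2]+c["cx"],c["fy"]*p[1]/p[2]+c["cy"]])
def snap(cam,f):
    im=get_image(cam); cv2.imwrite("pics/"+f,im[:,:,::-1]); return im
E
python3 - <<'E'
from h import *
o=get_obs(); print({k:o[k] for k in("t","tcp_pos","ee_rot","grip_width")}, [k for k in dir() if 'offset' in k])
try: print(grasp_offset)
except Exception as e: print(e)
a=snap("top","top.png"); b=snap("scene","scene.png")
for cam in("top","scene"):
    o_,d=ray(cam,(280,210)); print(cam,o_,d)
    for n in("level_stand","top_plate","wedge","wedge_grip","bottle","dish","bench_timer","glass_beaker"):
        r=regions_of(n,cam)
        for q in r[:2]:
            m=q["region"].astype(np.uint8); ys,xs=np.nonzero(m)
            print(cam,n,round(q["score"],2),np.round(q["extent"]),np.round(cv2.minAreaRect(np.c_[xs,ys].astype(np.float32))[0]), np.round(onz(cam,q["extent"][:2],0)))
E
```

```text
pics
{'t': 0.0, 'tcp_pos': array([169.86241427, 600.61766183, 229.9344365 ]), 'ee_rot': array([-1.79861949e+02, -1.75157322e-02,  1.64193611e+02]), 'grip_width': 85.3565357265515} ['grasp_offset']
18.700000000000003
top [ 432.71705172    7.25627833 1608.93574166] [ 0.11404045  0.01896706 -0.99361341]
top level_stand 0.74 [269. 227.  62.  76.] [270. 224.] [565.  68.   0.]
top top_plate 0.55 [268. 198.  57.  36.] [270. 200.] [652.  74.   0.]
top wedge_grip 0.97 [406. 250.  11.  48.] [406. 250.] [ 510. -336.    0.]
top wedge_grip 0.61 [273. 239.  14.  18.] [270. 240.] [531.  56.   0.]
top bottle 0.44 [271. 241.  18.  20.] [270. 240.] [523.  62.   0.]
top dish 0.71 [271. 226.  64.  77.] [270. 224.] [569.  62.   0.]
top dish 0.48 [261. 192.  19.  14.] [262. 190.] [671.  96.   0.]
top bench_timer 0.94 [170. 257.  25.  19.] [168. 258.] [469. 357.   0.]
top glass_beaker 0.5 [416. 201.  17.  10.] [416. 199.] [ 656. -367.    0.]
scene [ -206.70196372 -1085.91059794   725.68546279] [ 0.53502337  0.72306266 -0.43697139]
scene level_stand 0.89 [273. 218. 112.  54.] [271. 218.] [628.  81.   0.]
scene top_plate 0.57 [290. 208.  72.  37.] [288. 208.] [714. 104.   0.]
scene wedge 0.67 [337. 291.  47.  29.] [335. 292.] [ 517. -330.    0.]
scene wedge_grip 0.79 [336. 291.  47.  28.] [335. 292.] [ 517. -327.    0.]
scene bottle 0.58 [251. 216.  12.  30.] [248. 216.] [584. 139.   0.]
scene dish 0.75 [285. 203.  20.  11.] [284. 202.] [728. 149.   0.]
scene dish 0.27 [273. 220. 118.  56.] [271. 217.] [621.  72.   0.]
scene bench_timer 0.5 [184. 198.  25.  12.] [183. 200.] [486. 395.   0.]
scene glass_beaker 0.93 [387. 263.  20.  34.] [388. 264.] [ 708. -318.    0.]
scene glass_beaker 0.74 [186. 198.  24.  12.] [184. 200.] [490. 390.   0.]
```

Run:
```python
import cv2
im=cv2.imread("pics/top.png")
a=cv2.resize(im[140:300,140:450],(800,413),interpolation=cv2.INTER_CUBIC)
cv2.imwrite("pics/topc.png",a)
```

```text
(no output)
```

View pics/topc.png

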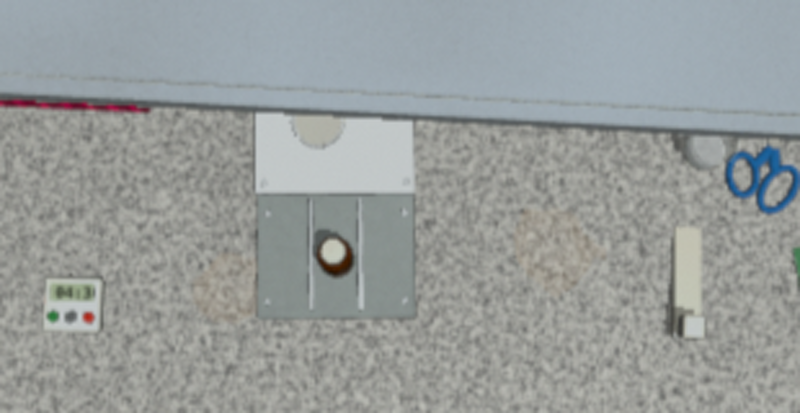

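The top view shows the stand at crop (335,215), with the bottle in the slot at (333,252). The wedge is at (690,280) with its thin end up (+x), and the timer is at (73,305). An overhanging blue shelf hides the plate's rear half.

Run:
```python
from h import *
im=cv2.imread("pics/scene.png")
cv2.imwrite("pics/scenec.png",cv2.resize(im[60:340,130:450],(686,600),interpolation=cv2.INTER_CUBIC))
s=800/310
f=lambda u,v:(140+u/s,140+v/s)
for n,p,z in [("slab FL",(257,317),10),("slab FR",(415,317),10),("plateFL",(256,192),32),("plateFR",(414,194),32),("railL front",(311,309),16),("railR front",(361,309),16),("railL back",(311,198),16),("railR back",(361,198),16),("bottlecap",(333,251),75),("griptop",(693,326),58),("tip",(688,228),2),("beaker top",(705,149),64)]:
    print(n,np.round(onz("top",f(*p),z)))
```

```text
slab FL [458. 151.  10.]
slab FR [463. -28.  10.]
plateFL [597. 155.  32.]
plateFR [600. -22.  32.]
railL front [468.  90.  16.]
railR front [470.  34.  16.]
railL back [594.  94.  16.]
railR back [596.  37.  16.]
bottlecap [531.  65.  75.]
griptop [ 461. -332.   58.]
tip [ 573. -338.    2.]
beaker top [ 656. -344.   64.]
```

View pics/scenec.png

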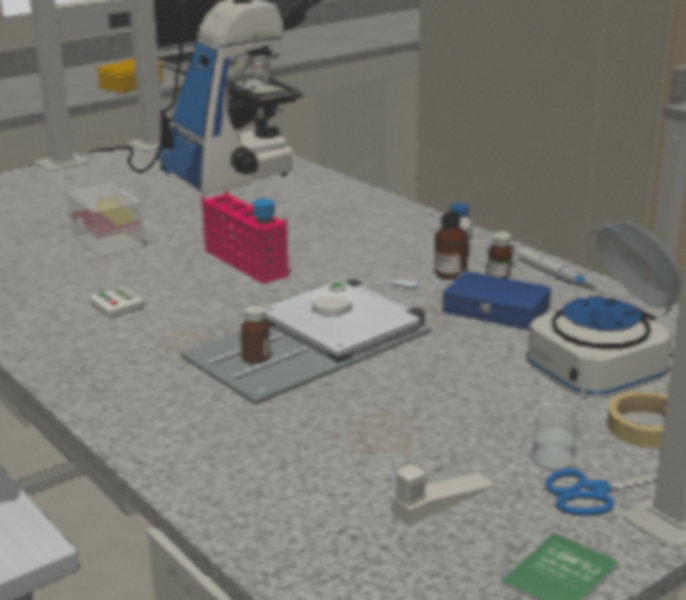

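The scene view confirms the layout: bottle upright in the slot, dish near the plate's middle, wedge lying flat with the block toward the robot, and the bench left of the stand free. I'll go above the bottle and take one close look.

```bash
cat >> h.py <<'E'
from scipy.spatial.transform import Rotation as Ro
def wpose():
    o=get_obs(); T=np.eye(4); T[:3,:3]=Ro.from_euler("xyz",o["ee_rot"],degrees=True).as_matrix(); T[:3,3]=o["tcp_pos"]
    return T@np.array(get_calibration("wrist")["mount"])
def wz(T,uv,z):
    c=get_calibration("wrist"); d=T[:3,:3]@np.array([(uv[0]-c["cx"])/c["fx"],(uv[1]-c["cy"])/c["fy"],1]); o=T[:3,3]
    return o+d*(z-o[2])/d[2]
E
python3 - <<'E'
from h import *
print(np.round(get_calibration("wrist")["mount"],2))
print(solve_ik([500,66,260],[180,0,181.5]),solve_ik([480,-330,200],[180,0,181.5]))
goto([490,66,260],[180,0,181.5]); o=get_obs();print(o["t"],o["tcp_pos"],o["ee_rot"])
T=wpose(); np.save("T1.npy",T); snap("wrist","w1.png")
for n in("bottle","top_plate","level_stand"):
    for q in regions_of(n,"wrist")[:2]: print(n,q["score"],np.round(q["extent"]),np.round(wz(T,q["extent"][:2],10)))
E
```

```text
[[  -0.     -0.96   -0.26   65.91]
 [   1.     -0.      0.     -0.32]
 [  -0.     -0.26    0.96 -142.33]
 [   0.      0.      0.      1.  ]]
[ -0.45861341  -3.8868279  106.67848959   0.          77.20833831
 -91.95861341] [ -41.41059733    8.9360333    99.98033734    0.           71.08362937
 -132.91059733]
3.1333 [489.98801945  66.61018035 260.0053652 ] [ 1.79984137e+02  1.98236423e-03 -1.78448511e+02]
bottle 0.66 [276. 216.  36.  51.] [541.  64.  10.]
top_plate 0.64 [279. 309. 140.  91.] [677.  71.  10.]
top_plate 0.58 [276. 254. 146. 206.] [594.  66.  10.]
level_stand 0.61 [275. 254. 147. 204.] [594.  64.  10.]
```

View pics/w1.png

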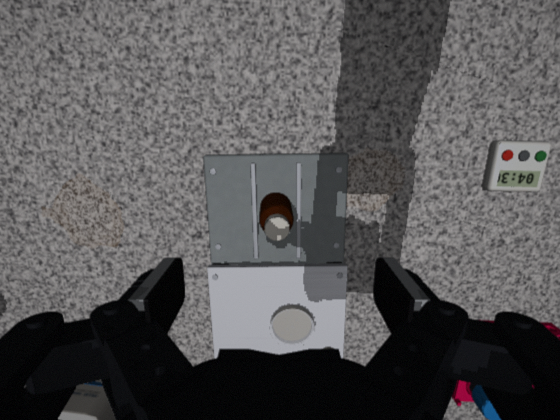

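The close view shows the slab front corners at (204,155) and (349,153), and the plate front corners at (209,265) and (347,264). The rails are at columns 255 and 299, and the bottle cap is at (278,229).

Run:
```python
from h import *
T=np.load("T1.npy")
for n,p,z in [("slabFR",(204,155),10),("slabFL",(349,153),10),("plR",(209,265),32),("plL",(347,264),32),("railR f",(253,164),16),("railL f",(299,163),16),("railR b",(256,258),16),("railL b",(300,257),16),("cap",(278,228),85),("body bottom",(276,194),45)]:
    print(n,np.round(wz(T,p,z),1))
print(proj("top",[531,65,85]),np.round(onz("top",(140+333*.3875,140+251*.3875),85)))
```

```text
slabFR [465.7 -26.   10. ]
slabFL [458.5 151.4  10. ]
plR [602.1 -19.5  32. ]
plL [596.  155.9  32. ]
railR f [474.3  34.5  16. ]
railL f [471.6  90.4  16. ]
railR b [598.   39.1  16. ]
railL b [595.   97.1  16. ]
cap [532.   66.5  85. ]
body bottom [504.4  63.4  45. ]
[268.91746471 236.91696903] [530.  65.  85.]
```

Run:
```python
from h import *
A=[180,0,182]
goto([531,66.5,130],A); move_l([531,66.5,32],speed=100)
grip(30,25); o=get_obs(); print(o["t"],o["grip_width"],o["grip_force"])
move_l([531,66.5,110],speed=150); o=get_obs(); print(o["grip_width"],o["grip_force"])
move_l([490,240,110],A,speed=200); move_l([490,240,35],speed=120); move_l([490,240,22.5],speed=25)
o=get_obs(); print(o["tcp_pos"],o["wrist_force"])
grip(75); wait(.2); move_l([490,240,150],speed=150)
get_image("scene"); get_image("top")
for c in("scene","top"):
    for q in regions_of("bottle",c)[:2]: print(c,q["score"],np.round(q["extent"]),np.round(onz(c,q["extent"][:2],37)))
print(get_obs()["t"])
goto([450,-333,200],[180,0,180])
T=wpose(); np.save("T2.npy",T); snap("wrist","w2.png"); print(get_obs()["t"])
for n in("wedge","wedge_grip"):
    for q in regions_of(n,"wrist")[:2]: print(n,q["score"],np.round(q["extent"]),np.round(wz(T,q["extent"][:2],22)))
```

```text
5.5667 37.97367718307761 25.297297666911618
37.97572109987598 24.974545212899102
[489.90000589 239.99925238  22.60278105] [-1.65319386  0.52991439  2.41074239]
scene 0.6 [209. 203.   8.  28.] [494. 235.  37.]
top 0.24 [405. 252.  13.  45.] [ 503. -327.   37.]
10.55
12.675
wedge 0.71 [277. 238.  34. 111.] [ 505. -334.   22.]
wedge 0.64 [261. 346.  39.  13.] [ 642. -353.   22.]
wedge_grip 0.84 [278. 237.  31. 110.] [ 504. -333.   22.]
```

View pics/w2.png

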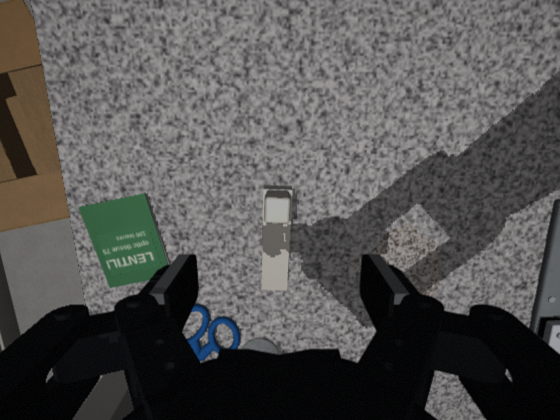

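The wedge lies at columns 262–292. Its block top is at about (278,210), its thin end at about (275,290), and there's clear space round the block.

Run:
```python
from h import *
T=np.load("T2.npy")
im=cv2.imread("pics/w2.png")
cv2.imwrite("pics/w2c.png",cv2.resize(im[170:310,220:340],None,fx=4.2,fy=4.2,interpolation=cv2.INTER_CUBIC))
for n,p,z in [("top r",(265,198),58),("top l",(291,198),58),("top f r",(266,222),58),("top f l",(290,222),58),("tip r",(262,290),2),("tip l",(287,290),2)]: print(n,np.round(wz(T,p,z),1))
```

```text
top r [ 452.  -345.1   58. ]
top l [ 452.  -321.2   58. ]
top f r [ 475.2 -344.4   58. ]
top f l [ 475.2 -321.9   58. ]
tip r [ 578.4 -352.3    2. ]
tip l [ 578.4 -322.4    2. ]
```

View pics/w2c.png

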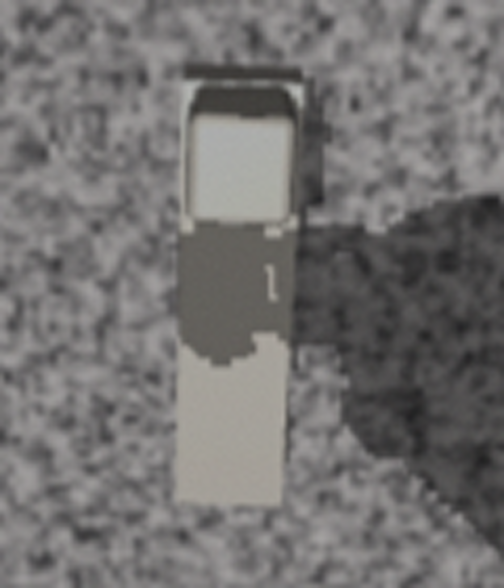

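Block centre is about (463.5,-333) with wedge yaw about -2°. The origin-to-tip distance of 115 mm matches the given 114 mm, so I'll grasp.

```bash
cat >> h.py <<'E'
YS=2.0; O=np.array([599,67.0]); D=np.array([np.cos(np.radians(YS)),np.sin(np.radians(YS))])
def slot(x,z): # TCP position for wedge origin at stand x
    p=O+D*x; return [p[0],p[1],z]
E
python3 - <<'E'
from h import *
A=[180,0,177.8]
goto([463.5,-333,110],A); move_l([463.5,-333,18],speed=100)
grip(15,70); o=get_obs(); print(o["t"],o["grip_width"],o["grip_force"],o["tcp_pos"],o["wrist_force"])
move_l([463.5,-333,130],speed=120); o=get_obs(); print(o["grip_width"],o["grip_force"],o["wrist_force"])
goto(slot(-128,130),[180,0,180+YS]); move_l(slot(-128,60),speed=120)
print(get_obs()["t"],get_obs()["tcp_pos"])
T=wpose(); np.save("T3.npy",T); snap("wrist","w3.png"); snap("scene","s3.png")
im=cv2.imread("pics/w3.png"); s=cv2.imread("pics/s3.png")[150:260,170:370]
out=np.zeros((600,800,3),np.uint8); out[:330,:440]=cv2.resize(im,(440,330)); out[330:600,:491]=cv2.resize(s,(491,270),interpolation=cv2.INTER_CUBIC); cv2.imwrite("pics/m3.png",out)
E
```

```text
14.8083 26.167859170226127 68.72779726982117 [ 463.92763549 -333.40249755   18.9574138 ] [-1.6765599   0.98923423  5.75257622]
26.48209533807997 68.95997643470764 [ 0.69026913  0.02416362 -0.84276121]
18.0917 [471.7287651   62.21868202  60.3855831 ]
```

View pics/m3.png

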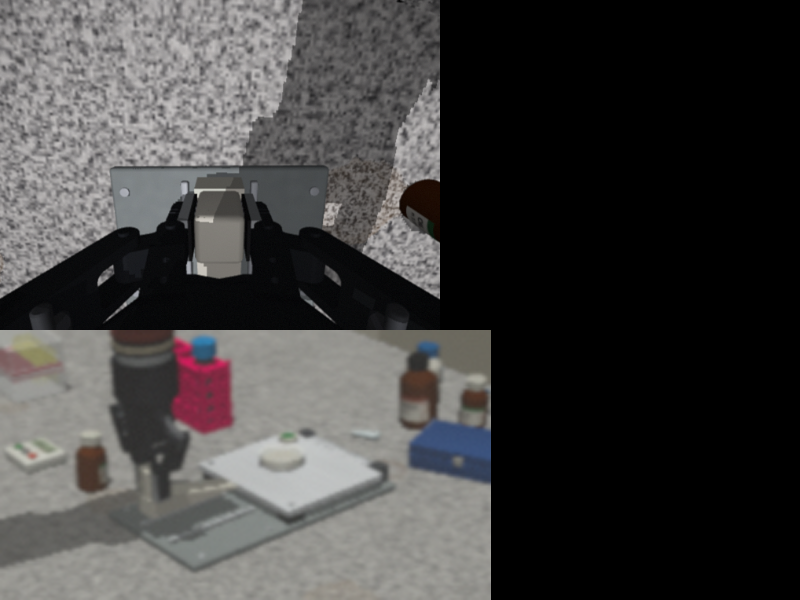

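The wedge is held centred between the rails (cols 185/254, block at about 220). The bottle stands upright on the bench left of the stand. I'll check the wedge's yaw in the grip at higher zoom.

Run:
```python
import cv2
im=cv2.imread("pics/w3.png")
cv2.imwrite("pics/w3c.png",cv2.resize(im[200:370,180:380],None,fx=3.5,fy=3.5,interpolation=cv2.INTER_CUBIC))
```

```text
(no output)
```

View pics/w3c.png

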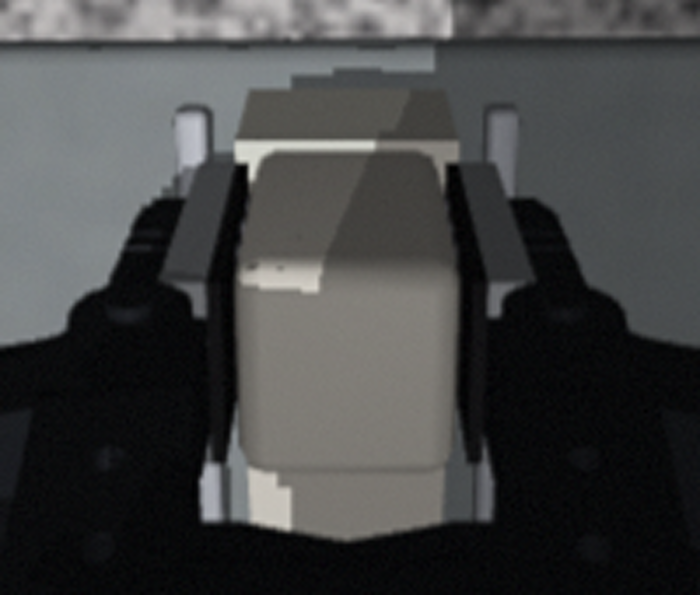

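The wedge is square in the pads and centred on the slot: wedge and rail midlines both fall at crop column 347, near and far. Lower it and check contact.

Run:
```python
from h import *
move_l(slot(-128,34),speed=60)
f=lambda: (np.round(get_obs()["wrist_force"],1),np.round(get_obs()["tcp_pos"],1),round(get_obs()["moment"][1],2))
wait(.3);print(f())
for z in(31,30,29,28.5,28,27.5):
    move_l(slot(-128,z),speed=15); wait(.15); print(z,*f())
    if get_obs()["wrist_force"][2]>4: break
print(get_obs()["t"])
```

```text
(array([-0.1, -0.2, -0.2]), array([471.4,  62.5,  34.3]), np.float64(-0.03))
31 [-0.7 -0.9 -0.8] [471.1  62.5  31. ] 0.0
30 [-0.6  0.4 -0.6] [471.1  62.5  30. ] -0.01
29 [ 0.4  0.  -0. ] [471.1  62.5  29. ] -0.03
28.5 [-2.7  0.5  5.5] [471.1  62.5  28.9] 0.39
20.775
```

Run:
```python
from h import *
f=lambda: (np.round(get_obs()["wrist_force"],1),np.round(get_obs()["tcp_pos"],1),round(get_obs()["grip_force"],1))
for x in(-113,-98,-83,-72,-66,-60,-54,-49,-44):
    move_l(slot(x,28.7),speed=30); wait(.2); print(x,*f())
    w=get_obs()["wrist_force"]
    if np.linalg.norm(w)>30: print("stop");break
print(get_obs()["t"])
snap("scene","s4.png"); T=wpose(); np.save("T4.npy",T); snap("wrist","w4.png")
s=cv2.imread("pics/s4.png")[165:255,190:350]; w=cv2.imread("pics/w4.png")
out=np.zeros((600,800,3),np.uint8); out[:360,:640]=cv2.resize(s,(640,360),interpolation=cv2.INTER_CUBIC); out[360:,:320]=cv2.resize(w,(320,240)); 
s0=cv2.imread("pics/s3.png")[165:255,190:350]; out[360:,320:747]=cv2.resize(s0,(427,240),interpolation=cv2.INTER_CUBIC); cv2.imwrite("pics/m4.png",out)
```

```text
-113 [-2.1  0.1  4.8] [486.1  63.1  29. ] 70.0
-98 [-3.  -0.3  5.6] [500.8  63.6  28.9] 70.1
-83 [-3.  -0.5  4.6] [515.8  64.1  29. ] 70.1
-72 [-1.6  0.2  4.3] [527.2  64.5  29. ] 70.0
-66 [-3.4 -0.   6.3] [532.9  64.7  29. ] 70.1
-60 [-4.9  0.4  8.1] [538.1  64.9  28.9] 70.4
-54 [-17.4  -1.1  22.2] [538.5  65.   28.8] 72.6
-49 [-20.1  -1.4  25.4] [541.9  65.2  28.8] 73.1
stop
26.2083
```

View pics/m4.png

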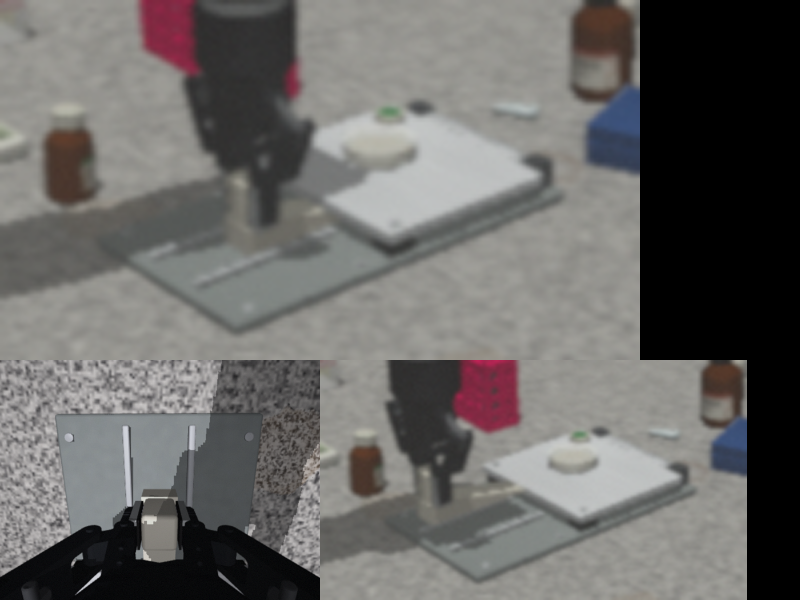

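The wedge is under the edge with contact made, but fx=-20 and fz=25 show I'm pressing it into the slab, so friction is stalling it. I'll ease the height command and push on by measured position.

Run:
```python
from h import *
z=28.7;x=-49.
def st():
    o=get_obs(); w=o["wrist_force"]; xs=(o["tcp_pos"][:2]-O)@D
    return o,w,xs
for i in range(30):
    o,w,xs=st()
    print(round(x,1),round(z,2),"meas",round(xs,1),np.round(o["tcp_pos"][2],2),np.round(w,1),np.round(o["ee_rot"][1],2),round(o["t"],1))
    if xs>-44.5 or np.linalg.norm(w)>45: break
    if w[2]>7: z+=min(.5,(w[2]-4)*.03)
    elif w[2]<0: z-=.15
    if w[2]<12: x+=1.5
    move_l(slot(x,z),speed=30); wait(.15)
```

```text
-49.0 28.7 meas -57.1 28.8 [-19.5  -1.7  24.8] -1.14 26.3
-49.0 29.2 meas -56.8 28.8 [-18.7  -1.4  21.6] -1.07 26.7
-49.0 29.7 meas -56.1 28.85 [-16.5  -1.3  16.9] -0.97 27.1
-49.0 30.09 meas -55.7 28.86 [-13.4  -1.4  14.4] -0.89 27.5
-49.0 30.4 meas -55.4 28.91 [-12.1   0.5  11.1] -0.84 27.9
-47.5 30.61 meas -53.3 28.93 [-11.4  -0.3   8.7] -0.75 28.3
-46.0 30.75 meas -51.7 28.95 [-10.2  -0.1   6.8] -0.72 28.7
-44.5 30.75 meas -50.3 28.95 [-11.2  -1.1   8.8] -0.75 29.1
-43.0 30.89 meas -48.5 28.96 [-10.   -1.1   6.4] -0.69 29.5
-41.5 30.89 meas -47.1 28.97 [-9.1  0.   6.3] -0.71 29.9
-40.0 30.89 meas -45.6 28.96 [-8.7 -0.5  7.2] -0.71 30.3
-38.5 30.99 meas -43.8 28.97 [-8.  -1.   6.3] -0.67 30.7
```

Run:
```python
from h import *
wait(.5); snap("scene","s5.png"); o=get_obs(); print(o["t"],o["tcp_pos"],o["wrist_force"],o["grip_force"],np.abs(o["qvel"]).max())
g=lambda f: cv2.cvtColor(cv2.imread("pics/"+f),cv2.COLOR_BGR2GRAY).astype(np.float32)
a,b,c=g("s3.png"),g("s4.png"),g("s5.png")
P=lambda x,y,z: np.r_[O+D*x+np.array([-D[1],D[0]])*y,z]
for n,p in (("front R corner",P(2,-86,27)),("hinge R corner",P(165,-86,27)),("slab R",P(-138,-88,10))):
    u,v=proj("scene",p).astype(int); s=np.s_[v-9:v+10,u-9:u+10]; w=cv2.createHanningWindow((19,19),cv2.CV_32F)
    print(n,(u,v),"s4",cv2.phaseCorrelate(a[s],b[s],w)[0],"s5",cv2.phaseCorrelate(a[s],c[s],w)[0],"4mm->",proj("scene",p+[0,0,4])-proj("scene",p))
s=cv2.imread("pics/s5.png")[150:270,170:350]
cv2.imwrite("pics/s5c.png",cv2.resize(s,(800,533),interpolation=cv2.INTER_CUBIC))
```

```text
31.2583 [555.16056512  65.73722121  28.94519485] [-9.18389123 -0.67046564  5.73535387] 70.03750920295715 0.059612390053485925
front R corner (np.int64(286), np.int64(224)) s4 (0.04605014484913106, 0.06694022213392614) s5 (-0.052854150920426335, 0.09335362135155378) 4mm-> [-0.02073783 -1.21840796]
hinge R corner (np.int64(326), np.int64(208)) s4 (-0.0203769675583505, -0.0013956949552227371) s5 (0.08046364072578882, -0.08487755372357775) 4mm-> [ 0.02449553 -1.16646134]
slab R (np.int64(247), np.int64(245)) s4 (-0.033157497278979875, 0.0895854197089907) s5 (0.07799922619889266, 0.10837966707310365) 4mm-> [-0.0680469  -1.25426833]
```

View pics/s5c.png

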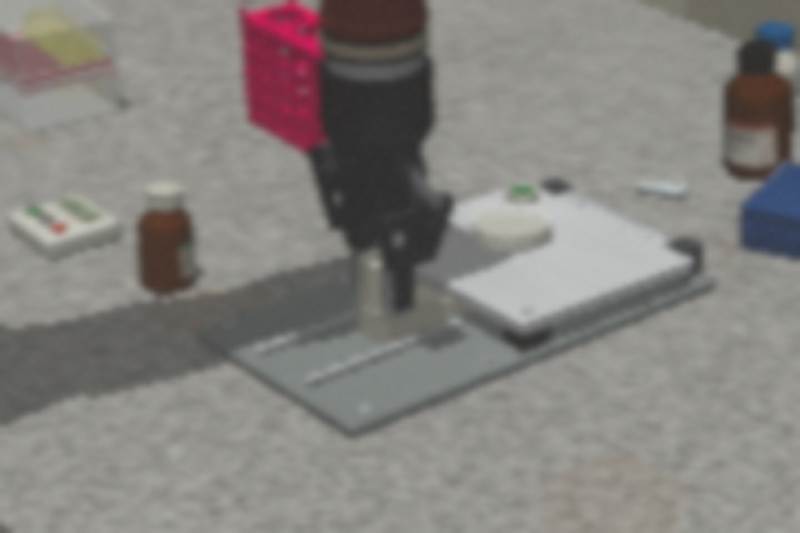

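The view shows the wedge in the slot, bottle upright, and dish on the plate. The lift is only about 1 px here, so I'll measure the plate's edge transition with subpixel precision.

Run:
```python
from h import *
g=lambda f: cv2.cvtColor(cv2.imread("pics/"+f),cv2.COLOR_BGR2GRAY).astype(float)
I={k:g(k+".png") for k in("scene","s3","s4","s5")}
for fr in (.03,.1,.2,.4,.6,.8,.95):   # along right side of plate, top edge
    p=np.r_[O+D*(168*fr)+np.array([-D[1],D[0]])*-90,32]; u,v=proj("scene",p); u=int(round(u)); v=int(round(v))
    r=[]
    for k in I:
        col=I[k][v-5:v+8,u-1:u+2].mean(1)  # bright top -> dark below: position of half level
        i=np.argmin(col); hi=col[:4].max(); lv=(hi+col[i])/2; j=np.nonzero(col[:-1]>=lv)[0]; j=[q for q in j if col[q+1]<lv][0]
        r.append(round(v-5+j+(col[j]-lv)/(col[j]-col[j+1]),2))
    print(fr,u,v,r)
p=np.r_[O+D*2+np.array([-D[1],D[0]])*-88,22];u,v=np.round(proj("scene",p)).astype(int)
for k in("s3","s5"): print(I[k][v-8:v+8,u-1].astype(int),I[k][v-8:v+8,u+3].astype(int))
```

```text
0.03 288 223 [np.float64(224.12), np.float64(224.12), np.float64(223.97), np.float64(223.32)]
0.1 291 222 [np.float64(223.09), np.float64(223.1), np.float64(222.88), np.float64(222.21)]
0.2 295 220 [np.float64(220.9), np.float64(220.9), np.float64(220.69), np.float64(220.2)]
0.4 304 217 [np.float64(217.31), np.float64(217.32), np.float64(217.25), np.float64(216.71)]
0.6 312 214 [np.float64(214.2), np.float64(214.2), np.float64(214.13), np.float64(213.79)]
0.8 320 210 [np.float64(210.9), np.float64(210.9), np.float64(210.86), np.float64(210.81)]
0.95 326 208 [np.float64(204.0), np.float64(204.04), np.float64(204.03), np.float64(204.04)]
[191 192 190 189 186 163 126  99  72  64  86 114 126 114 100 112] [192 191 186 184 173 138 113  87  63  66  91 113 104 110 139 150]
[191 189 188 183 160 125 100  71  55  61  85 113 125 114 100 111] [189 185 181 172 139 114  88  63  54  64  91 111 104 110 138 149]
```

The edge has shifted 0.85 px, falling to 0 at the hinge, which is about a 2.8 mm lift. Push about 5 mm further for 4 mm, then hand in.

Run:
```python
from h import *
for x in(-37,-35.3,-33.5): move_l(slot(x,31.0),speed=20); wait(.2)
wait(.6); o=get_obs(); print(o["t"],(o["tcp_pos"][:2]-O)@D,o["tcp_pos"][2],o["ee_rot"],o["wrist_force"],o["grip_force"])
snap("scene","s6.png")
g=lambda f: cv2.cvtColor(cv2.imread("pics/"+f),cv2.COLOR_BGR2GRAY).astype(float)
for u,v in((288,223),(291,222),(295,220),(304,217)):
    r=[]
    for k in("s3.png","s6.png"):
        col=g(k)[v-5:v+8,u-1:u+2].mean(1); lv=(col[:4].max()+col.min())/2; j=[q for q in range(12) if col[q]>=lv>col[q+1]][0]
        r.append(v-5+j+(col[j]-lv)/(col[j]-col[j+1]))
    print((r[0]-r[1])/1.22*4)
```

```text
33.2083 -38.745559433231726 28.96510150420588 [ 179.98491546   -0.65969783 -177.98266275] [-9.19829547 -1.08554072  5.18065316] 69.99845623970032
3.5881675265293365
3.8699942908409435
3.3017102312439355
2.4182214340961035
```

```bash
python3 -c "
from station import *
print(sign_off())"
```

```text
the job is handed in; nothing more can be done
None
```

The job is handed in at about 33 s of the 64 s allowed: the gripper is holding the wedge in the slot with the plate's front edge up about 3.8 mm (camera estimate), the bottle is upright on the bench and the dish is still on the plate, but no verdict came back.

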